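# Roll a conveyor roller into the empty V-block

## Task

Two conveyor rollers from the drying oven are to be checked on V-blocks; one already lies in its block. With the fingertips, roll the loose roller by its side along the wooden board until it drops into the groove of the empty V-block and lies still there, sticking out of the block at both ends. Do not lift it, and leave the other roller and everything standing around where they are.

Things in the scene. Friction and masses are not known exactly. Their poses are not given: they have to be found in the camera images.
- roller: the loose steel conveyor roller lying on the board: plain cylinder 40 mm in diameter and 160 mm long, with a 12 mm thick spindle stub sticking out 12 mm at each end, 0.3 to 0.65 kg. Origin at the middle of its length on its axis (48 mm above the bench while it lies on the board); its x axis runs along the roller. It rolls freely and may coast ahead of a push.
- vblock_empty: the empty bright-metal V-block, fixed, flush against one of the two ends of the board (either end). 90 mm long (x, along the groove), 60 mm wide (y, the rolling direction), 28 mm high. Origin at the middle of its underside, on the bench. The 90 degree groove runs along its x axis and is open upward: 44 mm wide at the top, 22 mm deep, level rims 8 mm wide. A seated roller's axis lies 34 mm above the bench, level with and right over the groove.
- vblock_full: the other V-block, the same in shape, fixed at the opposite end of the board, with the other roller in it; origin and axes likewise.
- roller_done: the other roller, the same in shape as the loose one, already lying in its V-block; origin and axes likewise. To be left alone.
- board: fixed flat wooden board, 330 mm (x) by 240 mm (y, the rolling direction) and 28 mm thick, its top level with the rims of the V-blocks at its -y and +y ends (block centres 150 mm from its centre). Origin at the middle of its underside on the bench.
- collar: bystander: steel ring, 32 mm outside, 14 mm high, on the board's far margin; origin at its underside
- bushing: bystander: brass cylinder 24 mm in diameter, 30 mm high, standing on the board's near margin; origin at its underside
- tin: bystander: round can, 72 mm in diameter, 90 mm high, standing on the bench beyond one V-block; origin at its underside
- sole: bystander: white shoe sole, 250 by 88 by 20 mm, lying flat on the bench at the side, past the can; origin at its underside
- last: bystander: green plastic shoe last, 235 by 76 by 80 mm, standing on the bench beyond one V-block; origin at its underside
- wrench: bystander: steel wrench lying on the bench at the side; origin at its underside
Mind the look-alikes: they are no part of the job. Leave any red or yellow look-alike of the vblock_empty alone.

How it is judged:
By the outcome, as a careful person would: the job done as asked, in the order asked, and still so for the second after the job is handed in, with the robot touching nothing.
It also fails if it takes over 35 s, if anything falls off the work surface, if the arm or the gripper's body presses on something with over 40 N, if the wrist force passes 120 N, or if a joint passes its speed limit or range.

## Robot

A 6-joint arm with a two-finger parallel gripper is mounted at the origin on the work surface. World frame = base frame: x ahead of the robot, y to its left, z up, the work surface at z = 0. Lengths are in m, angles in rad, forces in N, time in s.
With the tool pointing down it reaches from about 0.3 to 0.775 m from the base axis. Payload 14.6 kg.
Tool frame: the origin (TCP) lies midway between the tips of the shut fingers; the grasp point (between the pads) lies 19 mm behind it (ctrl.grip_depth is the distance from the TCP to the grasp point, in m); z points along the fingers, x is the direction in which the jaws open and shut, and the axes are right-handed (so a half turn about z gives the same grasp; the last joint's range is limited). The gripper opens to 94 mm and grips with 3 to 60 N. Pads are 16 mm wide; open, the fingers measure 119 mm over their backs; the gripper's body (75 mm by 177 mm) begins 78 mm behind the grasp point.
Start: joints at [1.108, 0.3, 1.521, -0, 1.321, -0.067], TCP at [0.212, 0.507, 0.205] pointing down, gripper open.
Joint ranges: [-3.03, 3.03], [-0.79, 2.21], [0.23, 2.52], [-1.04, 4.18], [0, 3.07], [-2.55, 2.55]. Speed limits (rad/s): [2.22, 2.22, 2.57, 3.14, 3.14, 3.14].

## Interface

Orientations are given as [roll, pitch, yaw] about the fixed x, y, z axes, in that order (R = Rz(yaw) Ry(pitch) Rx(roll)).
In Python, from station import ctrl gives the robot as it stands.
- The arm moves only by the tool play_rows, never from a script. Its argument "steps" is a list that holds one entry, the list of rows, each a list of 7 numbers: the shift along the tool's x, y, z in cm, then the turn, a rotation vector about the tool's x, y, z in rad, then the opening, from 0 (shut) to 1 (fully open). In form: [[[x, y, z, ax, ay, az, hand], ...]]. A call has 1 to 20 rows; each row is the pose to reach, as a shift and turn from the pose measured when the call began, along the tool's axes at that moment; what a row does not reach only later rows make up. A row lasts 1/12 s, in which the tool goes at most 41.7 mm and 7.16 degrees, less where a joint would pass 70% of its speed; a pose out of reach is approached as far as the arm can. A call with a gripper value outside its range is refused whole. The fingers move at their own pace and stop on an object; "force" is the grip in N (left out, the last holds). Time passes only in rows, so rows that repeat a pose let the fingers close. It gives the time, the measured TCP pose, the force and the opening at its end, in the units of the state.
- ctrl.get_obs(): the state, without advancing time (a new reading comes with each control period).
- ctrl.camera(name): name is "scene" or "top" or "wrist"; returns a dict with "frame" (420x560x3 uint8, blue, green, red), "fovy" (degrees; the focal length in pixels is half the picture's height over the tangent of half this angle, whatever the lens; pixels are square), "cx", "cy" (the principal point, pixels), "world_to_cam" (4x4, takes a point from world to camera coordinates). Camera axes: x right, y up, looking along -z (the intrinsics and any distortion apply to the point x, -y, -z); pixel columns grow to the right and rows downward; lengths in m; the calibration is good to about 2 mm. A picture is of the moment at which its call begins. There is no depth.
- ctrl.hand_in(): hands the job in, once; it reports no verdict.
The state is a dict: "time_s": time; "qpos": joint angles; "joint_vel": joint speeds; "tau": joint torques, N m; "ee_pos": TCP position; "eef_rot": TCP orientation; "force": force on the tool from outside, world axes, zero at the start; "moment": the same for the moment, N m; "grip_width": finger opening in m.
Only numpy, scipy, OpenCV 4.12 (cv2) and the standard library are available. Lean on these libraries where they do the work, as an engineer would, in place of code of your own. Each camera call takes 0.05 s, during which the arm holds its last target. There are 200 camera calls.

## Working session

There is one attempt and no reset: what is moved stays moved. The work goes in short steps, Python scripts to look and compute and a tool call to move; the robot and the scene stay as the last step left them, time stands still between calls to the robot, and variables do not carry over. Pictures are saved under pics/ and viewed, about 8 in all and at most 12, crops included, and the job is handed in when it is done.

Besides the shell and the picture viewer there is one more tool, called after "Request:" in YAML: its name, and indented under it one key for each argument. play_rows: Moves the arm, as the interface text tells. Its arguments: {"type":"object","properties":{"steps":{"type":"array"},"force":{"type":"number"}},"required":["steps"]}

```bash
mkdir -p pics; ls; cat > h.py <<'E'
import numpy as np,cv2
from station import ctrl
def cam(n,f=None):
    c=ctrl.camera(n)
    if f: cv2.imwrite('pics/'+f,c['frame'])
    return c
def K(c):
    f=c['frame'].shape[0]/2/np.tan(np.radians(c['fovy'])/2); return f
def ray(c,u,v,z):
    f=K(c);M=np.linalg.inv(np.array(c['world_to_cam']))
    d=M[:3,:3]@np.array([(u-c['cx'])/f,-(v-c['cy'])/f,-1]);o=M[:3,3]
    return o+d*(z-o[2])/d[2]
def proj(c,p):
    q=np.array(c['world_to_cam'])@np.append(p,1);f=K(c)
    return c['cx']+f*q[0]/-q[2],c['cy']-f*q[1]/-q[2]
E
python3 - <<'E'
from h import *
for n in('scene','top'):
    c=cam(n,n+'0.png');print(n,[ (k,v) for k,v in c.items() if k!='frame'])
print(ctrl.get_obs())
E
```

```text
pics
scene [('fovy', 53.04310267407781), ('cx', 280.74432217502914), ('cy', 209.64634868451935), ('world_to_cam', array([[ 7.57804140e-01,  6.52481951e-01,  4.34974818e-04,
        -4.29042554e-01],
       [-4.76428050e-01,  5.52876273e-01,  6.83625731e-01,
         2.03019175e-01],
       [ 4.45812963e-01, -5.18261643e-01,  7.29832632e-01,
        -1.17726643e+00],
       [ 0.00000000e+00,  0.00000000e+00,  0.00000000e+00,
         1.00000000e+00]]))]
top [('fovy', 42.0680950213431), ('cx', 289.7144866359715), ('cy', 214.11430724097667), ('world_to_cam', array([[ 0.01635535, -0.99961617, -0.02236094,  0.04568448],
       [ 0.99748574,  0.01477003,  0.06931126, -0.55372947],
       [-0.06895438, -0.02343833,  0.99734444, -1.57822902],
       [ 0.        ,  0.        ,  0.        ,  1.        ]]))]
{'time_s': 0.1, 'qpos': array([ 1.10838560e+00,  3.00434183e-01,  1.52151893e+00,  3.89880166e-06,
        1.32067054e+00, -6.65819730e-02]), 'joint_vel': array([-0.00068617, -0.00094703,  0.00049173, -0.00027633,  0.00068717,
       -0.00147454]), 'tau': array([ 9.52300543e-04, -5.32648480e+01, -3.53279042e+01,  7.09381420e-02,
        2.34901981e-02, -4.95919892e-05]), 'ee_pos': array([0.21195564, 0.50727074, 0.20493286]), 'eef_rot': array([-3.14152029e+00,  1.02846639e-03,  1.17496665e+00]), 'force': array([-0.18025785,  0.18212315, -0.72364458]), 'moment': array([ 0.02473986, -0.00959612,  0.03514266]), 'grip_width': 0.09393103176082643}
```

View pics/top0.png

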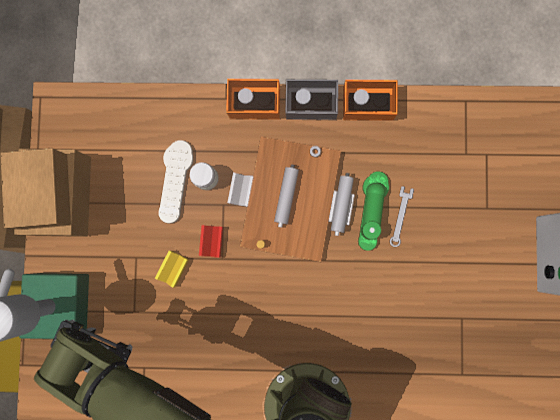

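View pics/scene0.png

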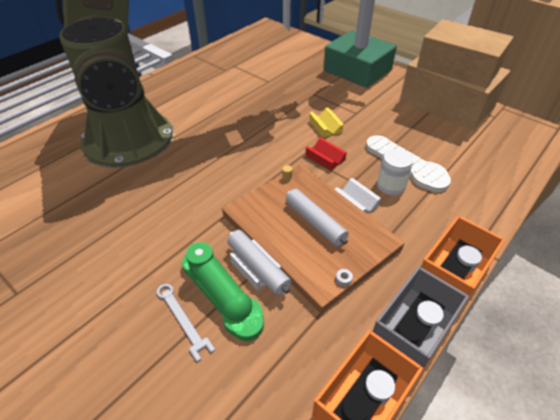

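The top view shows the loose roller at (287,196), the full block at (343,205) and the bright empty block at (240,189). The look-alikes are red (211,241) and yellow (172,268). The bright one, flush with the board's left end, fits the description. I'll confirm it in an enlarged crop.

```bash
python3 - <<'E'
from h import *
im=cv2.imread('pics/top0.png')[130:270,190:370]
cv2.imwrite('pics/crop.png',cv2.resize(im,None,fx=4.4,fy=4.2857,interpolation=cv2.INTER_CUBIC)[:600,:800])
im=cv2.imread('pics/scene0.png')[120:310,210:410]
cv2.imwrite('pics/crop2.png',cv2.resize(im,None,fx=3,fy=3,interpolation=cv2.INTER_CUBIC))
E
```

```text
(no output)
```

View pics/crop.png

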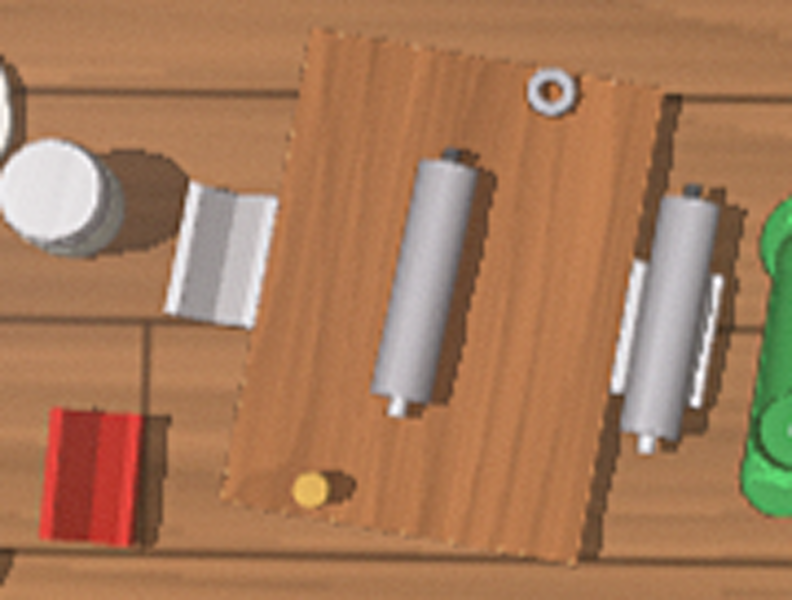

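View pics/crop2.png

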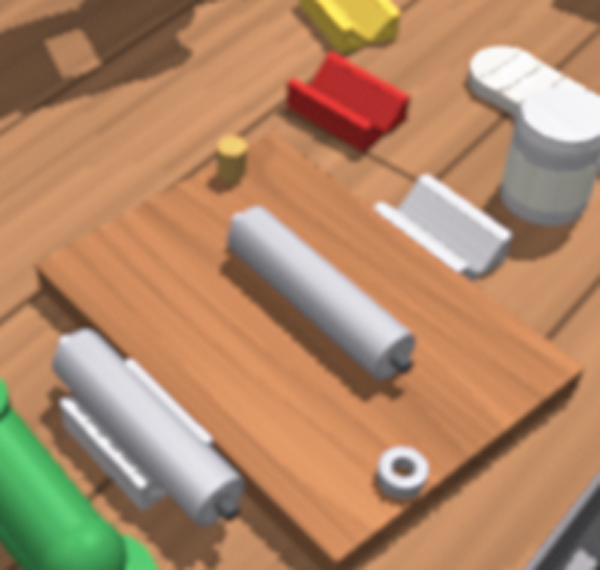

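The bright, empty block is at crop corners (190,183)-(277,197)-(252,327)-(165,313), flush with the board's left edge. The loose roller lies mid-board, shifted along its axis relative to the block. Next I'll measure.

```bash
cat > m.py <<'E'
from h import *
np.set_printoptions(precision=4,suppress=True)
c=cam('top')
g=lambda p,z:ray(c,190+(p[0]+.5)/4.4-.5,130+(p[1]+.5)/4.2857-.5,z)
bl=[g(p,.028) for p in[(190,183),(277,197),(252,327),(165,313)]]
bd=[g(p,.028) for p in[(315,28),(665,93),(575,563),(222,495)]]
r=[g(p,.048) for p in[(418,160),(475,168),(430,402),(374,392)]]
for n,q in(('block',bl),('board',bd),('roller',r)):
    q=np.array(q);u=(q[0]+q[1]-q[2]-q[3])/2;w=(q[0]+q[3]-q[1]-q[2])/2
    print(n,q.mean(0),'len',np.hypot(*u[:2]),'yaw',np.degrees(np.arctan2(u[1],u[0])),'wid',np.hypot(*w[:2]),np.degrees(np.arctan2(w[1],w[0])))
for n,p,z in(('collar',(552,92),.042),('bush',(310,489),.058),('tin',(52,195),.09)):print(n,g(p,z))
s=cam('scene')
# roller stub/edges check: project roller ends into scene (crop2 coords)
R=np.array(r).mean(0)
a=(np.array(r[0])+r[1]-r[2]-r[3])/2;a/=np.linalg.norm(a)
for t in(-.08,.08):
    u=proj(s,R+a*t);print((u[0]-210)*3,(u[1]-120)*3)
B=np.array(bl).mean(0);u=proj(s,B);print((u[0]-210)*3,(u[1]-120)*3)
E
python3 m.py
```

```text
block [0.6236 0.2013 0.028 ] len 0.09066042253412458 yaw -9.29065932780175 wid 0.05886976514538406 81.39122094682226
board [0.5995 0.0525 0.028 ] len 0.32583659971293566 yaw -9.800070566189227 wid 0.23754230586418199 79.77945075986888
roller [0.6061 0.0651 0.048 ] len 0.1600234033591502 yaw -9.533715170508168 wid 0.03753192306854677 81.48509984431243
collar [ 0.7361 -0.0169  0.042 ]
bush [0.4645 0.1365 0.058 ]
tin [0.6547 0.3036 0.09  ]
241.04955006143115 231.67282355624056
393.34756981653334 359.3331266189996
436.78952393527106 222.2821950322152
```

```bash
cat > w.py <<'E'
from h import *
np.set_printoptions(precision=4,suppress=True)
from scipy.spatial.transform import Rotation as Ro
yaw=np.radians(-9.6);a=np.array([np.cos(yaw),np.sin(yaw),0]);d=np.array([-np.sin(yaw),np.cos(yaw),0])
Bd=np.array([.5995,.0525,0]);
def to(L,D,z):
    o=ctrl.get_obs();R=Ro.from_euler('xyz',o['eef_rot']);p=Bd+L*a+D*d+[0,0,z]
    T=Ro.from_euler('xyz',[np.pi,0,yaw])
    print('world',p,'shift cm',R.inv().apply(p-o['ee_pos'])*100,'rot',(R.inv()*T).as_rotvec())
    q=o['ee_pos']-Bd;print('now L,D,z',q@a,q@d,q[2],'F',o['force'],'t',o['time_s'],'q',o['qpos'])
E
python3 -c "
from w import *
to(.002,-.031,.15)"
```

```text
world [0.5963 0.0216 0.15  ] shift cm [-30.0004  54.1877   5.5306] rot [0.0004 0.0006 1.3426]
now L,D,z -0.4579404544912834 0.38385623034042754 0.20514089663487453 F [-1.2303  0.2731 -1.0653] t 0.2 q [ 1.1084  0.3002  1.5213 -0.      1.3207 -0.0666]
```

Request:
play_rows:
  steps:
    - [[-1,1.8,0,0,0,0.05,1],[-3,5.4,0.2,0,0,0.14,1],[-5,9,0.6,0,0,0.23,1],[-7,12.6,1,0,0,0.32,1],[-9,16.2,1.4,0,0,0.41,1],[-11,19.8,1.8,0,0,0.5,1],[-13,23.5,2.2,0,0,0.59,1],[-15,27.1,2.6,0,0,0.68,1],[-17,30.7,3,0,0,0.77,1],[-19,34.3,3.4,0,0,0.86,1],[-21,37.9,3.8,0,0,0.95,1],[-23,41.5,4.2,0,0,1.04,1],[-25,45.1,4.6,0,0,1.13,1],[-27,48.7,5,0,0,1.22,1],[-29,52.3,5.4,0,0,1.3,1],[-30,54.2,5.5,0,0,1.343,1],[-30,54.2,5.5,0,0,1.343,1],[-30,54.2,5.5,0,0,1.343,1]]

```text
time_s: 1.7
ee_pos: [0.5964, 0.0207, 0.1496]
eef_rot: [3.141, 0.001, -0.169]
force: [-0.1, 0.2, 0.2]
grip_width: 0.094
```

```bash
python3 -c "
from w import *
to(.002,-.031,.035)
cam('wrist','w0.png')
"
```

```text
world [0.5963 0.0216 0.035 ] shift cm [-0.0128 -0.0938 11.4557] rot [ 0.0008  0.0014 -0.0018]
now L,D,z 0.002282250572264292 -0.03185104080421748 0.1495569464396063 F [-0.0561  0.2073  0.2495] t 1.7 q [-0.0264  0.4525  1.4455 -0.0006  1.2451  0.1431]
```

View pics/w0.png

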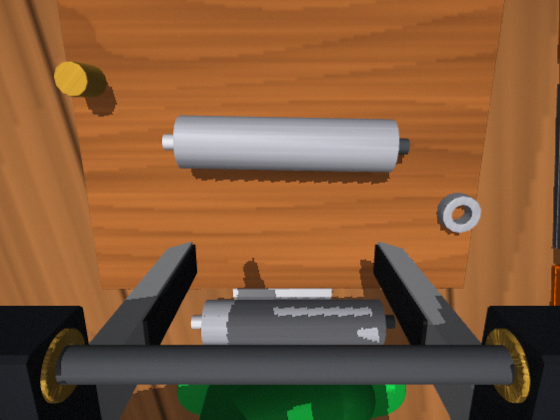

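The wrist view confirms the setup: the roller at (287,144) is parallel to the tool, with both open fingers on its near side and clear of the collar and bushing. I'll lower now, and check the roller pose from this view.

Request:
play_rows:
  steps:
    - [[0,0,2,0,0,0,1],[0,0,4,0,0,0,1],[0,0,6,0,0,0,1],[0,0,8,0,0,0,1],[0,0,9.5,0,0,0,1],[0,0,10.5,0,0,0,1],[0,0,11.2,0,0,0,1],[0,0,11.4,0,0,0,1],[0,0,11.4,0,0,0,1]]

```text
time_s: 2.5
ee_pos: [0.596, 0.022, 0.0362]
eef_rot: [3.141, 0.001, -0.167]
force: [0.8, 0.1, 0.0]
grip_width: 0.0941
```

```bash
python3 -c "
from w import *
to(.002,.095,.036)
cam('wrist','w1.png')
"
```

```text
world [0.6173 0.1458 0.036 ] shift cm [  0.0461 -12.5697   0.0076] rot [0.0006 0.0008 0.0006]
now L,D,z 0.0016118405023264955 -0.030697467719112463 0.036153299966126304 F [0.8308 0.0852 0.0201] t 2.5 q [-0.0244  0.5862  1.5319 -0.0006  1.0244  0.1429]
```

View pics/w1.png

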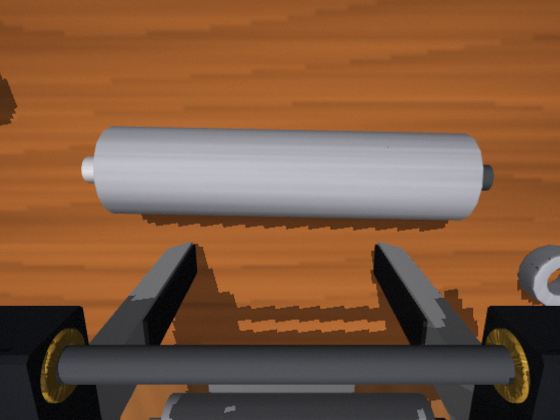

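The roller is intact and parallel just ahead of the fingers, so I'll start with a gentle contact and then a steady push.

Request:
play_rows:
  steps:
    - [[0,-0.4,0,0,0,0,1],[0,-0.8,0,0,0,0,1],[0,-1.1,0,0,0,0,1],[0,-1.3,0,0,0,0,1],[0,-1.5,0,0,0,0,1],[0,-1.7,0,0,0,0,1],[0,-1.9,0,0,0,0,1],[0,-2.2,0,0,0,0,1],[0,-2.5,0,0,0,0,1],[0,-2.9,0,0,0,0,1],[0,-3.3,0,0,0,0,1],[0,-3.7,0,0,0,0,1],[0,-4.1,0,0,0,0,1],[0,-4.5,0,0,0,0,1],[0,-4.9,0,0,0,0,1],[0,-5.3,0,0,0,0,1],[0,-5.7,0,0,0,0,1],[0,-6.1,0,0,0,0,1],[0,-6.5,0,0,0,0,1]]

```text
time_s: 4.13
ee_pos: [0.6071, 0.0863, 0.0366]
eef_rot: [3.141, 0.0, -0.167]
force: [-0.4, -0.0, 0.8]
grip_width: 0.094
```

```bash
python3 -c "
from w import *
to(.001,.10,.036)
cam('wrist','w2.png');print(ctrl.get_obs()['time_s'])
"
```

```text
world [0.6172 0.1509 0.036 ] shift cm [-0.0848 -6.537   0.0544] rot [0.0005 0.0001 0.0004]
now L,D,z 0.0018712349441198013 0.03463102310089547 0.036577348633081055 F [-0.3986 -0.0042  0.8278] t 4.1333 q [ 0.0817  0.6175  1.4788 -0.0005  1.0456  0.2492]
4.1833
```

View pics/w2.png

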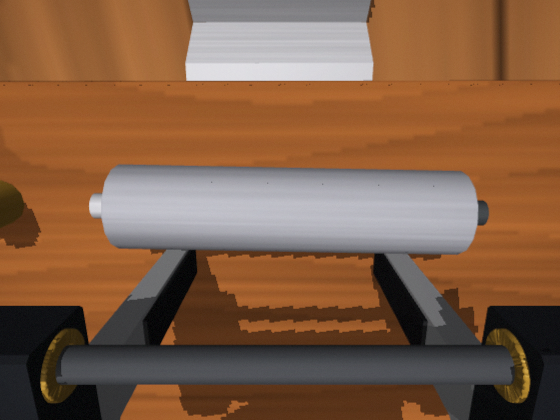

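The roller is squarely in front of both fingertips, and the empty groove is dead ahead (image centre about 280, roller 290, roughly 4 mm). I'll continue.

Request:
play_rows:
  steps:
    - [[0,-0.2,0,0,0,0,1],[0,-0.5,0,0,0,0,1],[0,-0.9,0,0,0,0,1],[0,-1.3,0,0,0,0,1],[0,-1.7,0,0,0,0,1],[0,-2.1,0,0,0,0,1],[0,-2.5,0,0,0,0,1],[0,-2.9,0,0,0,0,1],[0,-3.3,0,0,0,0,1],[0,-3.7,0,0,0,0,1],[0,-4.1,0,0,0,0,1],[0,-4.5,0,0,0,0,1],[0,-4.9,0,0,0,0,1],[0,-5.3,0,0,0,0,1],[0,-5.7,0,0,0,0,1],[0,-6.1,0,0,0,0,1],[0,-6.5,0,0,0,0,1],[0,-6.8,0,0,0,0,1],[0,-7.0,0,0,0,0,1],[0,-7.1,0,0,0,0,1]]

```text
time_s: 5.85
ee_pos: [0.619, 0.1573, 0.0365]
eef_rot: [3.141, 0.0, -0.167]
force: [0.1, -0.4, -0.3]
grip_width: 0.0942
```

```bash
python3 -c "
from w import *
to(.001,.05,.15)
cam('wrist','w3.png')
"
```

```text
world [0.6088 0.1016 0.15  ] shift cm [ -0.0795   5.6601 -11.348 ] rot [0.0003 0.0002 0.001 ]
now L,D,z 0.0017210681045151611 0.10656571818745963 0.03650161963342694 F [ 0.1463 -0.4377 -0.2805] t 5.85 q [ 0.1916  0.6672  1.3953 -0.0003  1.0794  0.3583]
```

View pics/w3.png

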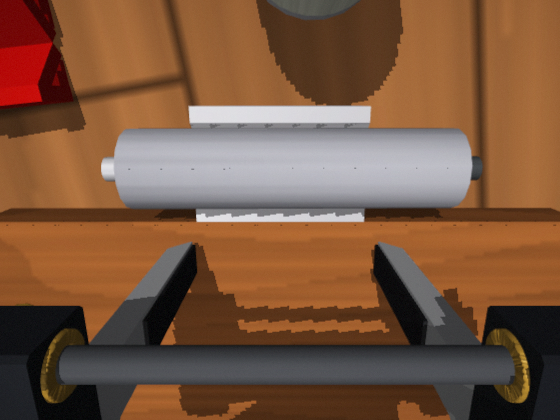

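The roller lies parallel in the groove, with its body spanning x=114–471 over the block at 190–371, so it sticks out at both ends. Now I'll back off and raise.

Request:
play_rows:
  steps:
    - [[0,0.5,0,0,0,0,1],[0,1.5,0,0,0,0,1],[0,2.5,-0.5,0,0,0,1],[0,3.5,-2,0,0,0,1],[0,4.5,-4,0,0,0,1],[0,5,-6,0,0,0,1],[0,5,-8,0,0,0,1],[0,5,-10,0,0,0,1],[0,5,-11.5,0,0,0,1],[0,5,-12,0,0,0,1],[0,5,-12,0,0,0,1],[0,5,-12,0,0,0,1],[0,5,-12,0,0,0,1]]

```text
time_s: 6.98
ee_pos: [0.6102, 0.1076, 0.1553]
eef_rot: [3.141, 0.002, -0.167]
force: [-1.0, -0.6, 0.4]
grip_width: 0.0936
```

```bash
python3 -c "
from w import *
a=cam('wrist','w4.png')
for i in range(8): b=cam('wrist')
s=cam('scene');print(cv2.absdiff(a['frame'],b['frame']).max())
t=cv2.imread('pics/scene0.png')
x=np.hstack([t[100:350,150:470],s['frame'][100:350,150:470]])
cv2.imwrite('pics/cmp.png',cv2.resize(np.vstack([x]),None,fx=1.25,fy=1.25))
"
```

```text
134
```

View pics/w4.png

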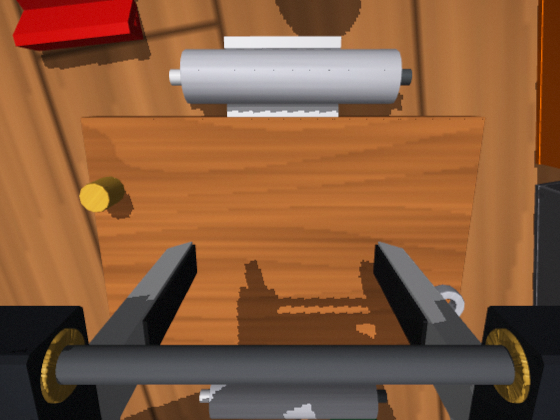

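View pics/cmp.png

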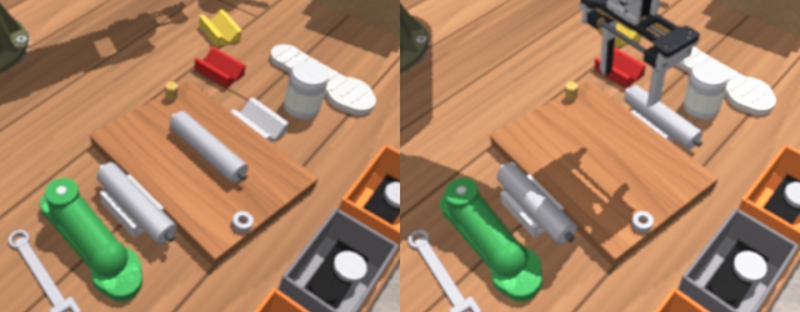

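```bash
python3 -c "
from w import *
a=cam('wrist')['frame']
for i in range(8): b=cam('wrist')['frame']
D=cv2.absdiff(a,b).max(2);print((D>30).sum(),(D[30:120,160:420]>30).sum())
g=lambda f:np.float32(cv2.cvtColor(f[30:120,160:420],6))
print(cv2.phaseCorrelate(g(a),g(b)),ctrl.get_obs()['time_s'],ctrl.get_obs()['force'])
ctrl.hand_in()"
```

```text
240 33
((-0.03715007230928791, -0.06931080424657665), 0.9839240583568934) 7.9333 [-1.4292 -0.9056  0.4738]
the job is handed in; nothing more can be done
```

The loose roller now lies in the groove of the empty bright-metal V-block, sticking out at both ends. I pushed it there with both open fingertips without lifting it, then backed the arm off clear and handed the job in at about 7.9 s.

- **Seating:** the wrist pictures show the roller parallel to the groove, with its body at pixels 182–401 over the block at 225–341. It sits a few millimetres off centre along the groove.
- **Stillness:** my first frame-difference check gave a high peak value of 134, and I did not trace its cause. A repeat over 0.4 s at the roller showed less than 0.1 pixel of shift.
- **Surroundings:** comparing the scene pictures by eye from before and after, the other roller, its block and the things around look unmoved. The gripper partly hides the red and yellow look-alikes in the last picture. Tool forces read about 2 N or less at every check.

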